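Cover the lens drum and lift off the outer lid

TASK

Turn both clamp knobs of the lens drum clockwise to their open stops, then pick up the two nested lids together by the stem of the inner lid, lower them gently into the mouth of the drum until the inner lid sits fully home, and let go of the stem. Then take hold of the outer lid and lift it alone, leaving the inner lid seated and undisturbed in the drum. Finish while still holding the outer lid up and level in the gripper, at least 10 cm clear above the inner lid; do not put it down, and leave the other things on the table alone.

Things in the scene. Friction and masses are not known exactly. Their poses are not given: they have to be found in the camera images.
- drum: Squat round aluminium lens drum, fixed to the table, with a dark lens inside it at the bottom. Outer diameter 144 mm, wall 8 mm, rim 70 mm above the table, open mouth of 128 mm diameter. Two ears stick out along its own +y and -y, each carrying a clamp. Origin at the centre of its underside, z up; its yaw varies.
- drum_mouth (a point): Centre of the drum's mouth, level with the rim (70 mm above the table). Axes as the drum's. With the inner lid fully home, the inner lid's origin is 12 mm below this point.
- clamp_a (a joint): Turn of the clamp on the drum's +y ear, rad, growing clockwise from above. 0: its steel finger (50 mm long, 16 wide, underside 8 mm above the rim) points to the drum's centre and blocks the mouth; 1.4: end stop, fully open, clear of the lids. Starts between 0 and 0.25, stays where left (friction 0.06 Nm, no spring).
- clamp_b (a joint): The same for the clamp on the drum's -y ear, also clockwise from above to open, 0 to 1.4.
- clamp_a_grip (a point): Where to grip clamp a's black bar knob: on its axis, 105 mm from the drum's axis, 108 mm above the table. The bar, 44 mm long, 12 wide, from 89 to 119 mm above the table, lies along the clamp's finger (at joint 0: along the line to the drum's centre). Below it: the finger, top 87 mm above the table, and a 26 mm hub.
- clamp_b_grip (a point): The same point on clamp b.
- inner_lid: White plastic lid, 0.19-0.31 kg. Origin: centre of underside, z up. From below: plug 120 mm dia, 0 to 12 mm, foot chamfered 5 mm; flange 140 mm dia, 12 to 19 mm, that seats on the drum's rim; round central stem 18 mm dia, 19 to 79 mm. Starts on the carton, nested under the outer lid; the stem's top 28 mm stand free above the collar. Lifted by the stem, it carries the outer lid.
- outer_lid: Dark steel cap, 156 mm dia, 0.13-0.23 kg. Origin: centre of the skirt's underside, z up. Skirt 0 to 5 mm (inner dia 146), plate 5 to 11 mm, central collar 10 to 37 mm (outer dia 40, inner 26), with the inner lid's stem through it, 4 mm play all round. Nested, its plate rests on the inner flange, origin 14 mm above the inner lid's; the stem top is then 65 mm above this origin.
- carton: Flat brown cardboard carton, fixed, 210 x 210 x 40 mm, on which the nested lids lie at the start. Origin at the centre of its underside. Carton and drum may swap sides.
- tape_roll: Bystander: roll of tape lying flat, 90 mm diameter, 24 mm high. Origin at the centre of its underside.
- cleaner: Bystander: small jar, 44 mm diameter, 100 mm high. Origin at the centre of its underside.
- card_case: Bystander: flat black case, 75 x 55 x 22 mm. Origin at the centre of its underside.
- lens: Bystander: spare lens standing upright, 68 mm diameter, 55 mm high. Origin at the centre of its underside.

How it is judged (in metres and radians):
On the way, in this order (a step that is already met when the one before it is completed fails the run):
1. both clamps turned to their open stops (1.28 rad or more of 1.4) while the nested lids still lie on the carton (value of joint each of clamp_a, clamp_b above 1.28 rad and distance of inner_lid from where it was at the start of the episode below 0.03 m and z of outer_lid in the frame of inner_lid between 0.0105 and 0.0175 m and horizontal distance between outer_lid and inner_lid below 0.008 m), for 0.2 s.
2. the two lids lifted together, nested, 30 mm or more off the carton, by the inner lid (z of inner_lid in the frame of carton above 0.07 m and contact force between the fingers and inner_lid above 1 N and z of outer_lid in the frame of inner_lid between 0.0105 and 0.0175 m and horizontal distance between outer_lid and inner_lid below 0.008 m), for 0.1 s.
3. the nested lids lowered into the drum, inner lid fully home with the outer lid still on it, and let go (horizontal distance between inner_lid and drum_mouth below 0.0055 m and z of inner_lid in the frame of drum_mouth between -0.0145 and -0.0095 m and angle between inner_lid's own z axis and vertical below 0.05 rad and z of outer_lid in the frame of inner_lid between 0.0105 and 0.0175 m and horizontal distance between outer_lid and inner_lid below 0.008 m and value of joint each of clamp_a, clamp_b above 1.28 rad and contact force between the fingers and anything else below 0.3 N), for 0.2 s.
At the end, for the whole second after the job is handed in: Inner lid home in the drum (centred 5.5 mm, height 2.5 mm, tilt 0.05 rad), both clamps open (1.28 rad or more), outer lid held still in the fingers, level within 0.2 rad, 80 mm or more above its nested place, touching neither inner lid, drum nor carton (horizontal distance between inner_lid and drum_mouth below 0.0055 m and z of inner_lid in the frame of drum_mouth between -0.0145 and -0.0095 m and angle between inner_lid's own z axis and vertical below 0.05 rad and value of joint each of clamp_a, clamp_b above 1.28 rad and z of outer_lid in the frame of inner_lid above 0.094 m and angle between outer_lid's own z axis and vertical below 0.2 rad and linear speed of outer_lid below 0.03 m/s and contact force between the fingers and outer_lid above 2 N and contact force between each of outer_lid, the fingers and inner_lid below 0.1 N and contact force between outer_lid and drum below 0.1 N and contact force between outer_lid and carton below 0.1 N); the arm keeps its last pose, push and grip.
It fails at once if the outer lid is taken off while the inner lid is not home in the drum, or the inner lid is pulled out with or after it (z of outer_lid in the frame of inner_lid above 0.03 m and (z of inner_lid in the frame of drum_mouth above -0.006 m or horizontal distance between inner_lid and drum_mouth above 0.008 m)).
It fails at once if the inner lid is dropped into the drum (faster than 0.35 m/s near its seat) (linear speed of inner_lid above 0.35 m/s and horizontal distance between inner_lid and drum_mouth below 0.03 m and z of inner_lid in the frame of drum_mouth below 0.01 m).
It fails at once if a bystander is moved more than 30 mm or tipped over (distance of any of tape_roll, cleaner, card_case, lens from where it was at the start of the episode above 0.03 m or angle between any of tape_roll, cleaner, card_case, lens's own z axis and vertical above 0.4 rad).
It also fails if it takes over 72 s, if anything falls off the work surface, if the arm or the gripper's body presses on something with over 40 N, if the wrist force passes 120 N, or if a joint passes its speed limit or range.

ROBOT

A 7-joint arm with a two-finger parallel gripper is mounted at the origin on the work surface. World frame = base frame: x ahead of the robot, y to its left, z up, the work surface at z = 0. Lengths are in mm, angles in rad, forces in N, time in s.
With the tool pointing down it reaches from about 400 to 850 mm from the base axis. Payload 6.9 kg.
Tool frame: the origin (TCP) lies on the front face of the gripper's body, between the roots of the fingers; the fingertips stand 73 mm ahead of it and the grasp point (between the pads) lies 54 mm ahead of it (bot.finger_overhang is the distance from the TCP to the fingertips, in mm); z points along the fingers, y is the line along which they close (so a half turn about z gives the same grasp; the last joint's range is limited). The gripper opens to 85 mm and grips with 20 to 120 N. Pads are 22 mm wide; open, the fingers measure 114 mm over their backs; the gripper's body (76 mm by 85 mm) begins 54 mm behind the grasp point. The pads swing forward as they close: fully open they stand 13 mm farther back than shut.
Start: joints at [1.429, 0.507, -0.238, 1.5, 0.126, 1.149, -0.155], TCP at [153.265, -605.907, 303.875] pointing down, gripper open.
Joint ranges: [-3.08, 3.08], [-0.24, 2.05], [-1.43, 1.35], [0, 2.5], [-1.52, 4.66], [0.17, 1.96], [-2.89, 2.89]. Speed limits (rad/s): [2.39, 2.39, 3.14, 3.14, 3.14, 3.14, 3.14].

INTERFACE

Orientations are given as a unit quaternion [w, x, y, z].
In Python, from workcell import bot, viewer, find_in, regions_of gives the robot as it stands.
- The arm moves only by the tool move_arm, never from a script. Its argument "plan" is a list that holds one entry, the list of rows, each a list of 7 numbers: the shift along the world's x, y, z in m, then the turn, a rotation vector about the world's x, y, z in degrees, then the finger opening in m, from 0 to 0.0854. In form: [[[tx, ty, tz, rx, ry, rz, gripper], ...]]. A call has 1 to 10 rows; each row is the pose to reach, as a shift and turn from the pose commanded when the call began; what a row does not reach only later rows make up. A row lasts 1/10 s, in which the tool goes at most 50 mm and 8.59 degrees, less where a joint would pass 70% of its speed; a pose out of reach is approached as far as the arm can. A call with a gripper value outside its range is refused whole. The fingers move at their own pace and stop on an object; the grip force is fixed at half the most. Time passes only in rows, so rows that repeat a pose let the fingers close. It gives the time, the measured TCP pose, the force, the opening and the grip force at its end, in the units of the state.
- bot.sense(): the state, without advancing time (a new reading comes with each control period).
- viewer.snapshot(name): name is "scene" or "top" or "wrist"; returns the picture (420x560x3 uint8, blue, green, red); there is no depth.
- viewer.calibration(name): a dict with "fov_y" (degrees; the focal length in pixels is half the picture's height over the tangent of half this angle, whatever the lens; pixels are square), "cx", "cy" (the principal point, pixels), "eye" and "attitude" of the camera in the world; the wrist camera has in their place "mount" (4x4, takes a point from camera to tool coordinates, whose origin is the TCP and whose axes are the flange's). Camera axes: x right, y down, z forward; pixel columns grow to the right and rows downward; lengths in mm; the calibration is good to about 2 mm. A picture is of the moment at which its call begins: read the wrist's pose just before it. calibration takes no time and is no camera call.
- bot.hand_in(): hands the job in; it is judged then, once.
Trained networks look in the newest picture that a camera, given by its name, has taken for a name from the list of things; names that differ only in an ending like _2 or _b are one class to them, and where a whole thing is asked for, a point or a joint stands for the part that bears it (a point fixed in the world has none). Each returns a list of dicts, best first, with "p" (0 to 1); they miss things now and then, are a little off and sometimes report something else, mostly with a low value. They report only what shows in the picture. A call takes as long as a camera call.
- find_in(thing, camera): "extent" ([left, top, right, bottom] in pixels, round what is visible of it).
- regions_of(thing, camera): "pixels" (420x560 bool, what is visible of it) and "extent" ([left, top, right, bottom] in pixels, round what is visible of it).
The state is a dict: "t": time; "joint_pos": joint angles; "qd": joint speeds; "joint_efforts": joint torques, N m; "ee_pos": TCP position; "ee_rot": TCP orientation; "ft_force": force on the tool from outside, world axes, zero at the start; "ft_torque": the same for the moment, N m; "finger_gap": opening from 0.0 (shut) to 1.0 (fully open); "gripper_force": force on a finger pad.
Only numpy, scipy, OpenCV 4.12 (cv2) and the standard library are available. Lean on these libraries where they do the work, as an engineer would, in place of code of your own. Each camera call takes 0.05 s, during which the arm holds its last target. There are 200 camera calls.

## Working session

There is one attempt and no reset: what is moved stays moved. The work goes in short steps, Python scripts to look and compute and a tool call to move; the robot and the scene stay as the last step left them, time stands still between calls to the robot, and variables do not carry over. Pictures are saved under pics/ and viewed, at most 13 in all, crops included, and the job is handed in when it is done.

Besides the shell and the picture viewer there is one more tool, called after "Request:" in YAML: its name, and indented under it one key for each argument. move_arm: Moves the arm, as the interface text tells. Its arguments: {"type":"object","properties":{"plan":{"type":"array","items":{"type":"array","items":{"type":"array","items":{"type":"number"}}}}},"required":["plan"]}

```bash
mkdir -p pics; cat > h.py <<'E'
import numpy as np, cv2
from workcell import bot, viewer, find_in, regions_of
from scipy.spatial.transform import Rotation as R
def cam(name):
    c=viewer.calibration(name); f=210/np.tan(np.radians(c['fov_y']/2)); return c,f
def pose(name,s=None):
    c,f=cam(name)
    if 'mount' in c:
        s=s or bot.sense(); q=s['ee_rot']; T=np.eye(4); T[:3,:3]=R.from_quat([q[1],q[2],q[3],q[0]]).as_matrix(); T[:3,3]=s['ee_pos']
        M=T@np.array(c['mount']); return M[:3,:3],M[:3,3],c,f
    A=np.array(c['attitude'],float)
    if A.shape==(4,): A=R.from_quat([A[1],A[2],A[3],A[0]]).as_matrix()
    return A[:3,:3],np.array(c['eye'],float),c,f
def ground(name,px,z,s=None):
    A,e,c,f=pose(name,s); px=np.atleast_2d(np.array(px,float))
    d=np.c_[(px[:,0]-c['cx'])/f,(px[:,1]-c['cy'])/f,np.ones(len(px))]@A.T
    return e+d*((z-e[2])/d[:,2])[:,None]
def proj(name,P,s=None):
    A,e,c,f=pose(name,s); p=(np.atleast_2d(P)-e)@A
    return np.c_[p[:,0]/p[:,2]*f+c['cx'],p[:,1]/p[:,2]*f+c['cy']]
E
python3 - <<'E'
from h import *
np.set_printoptions(precision=1,suppress=True)
for n in ['top','scene']:
    im=viewer.snapshot(n); cv2.imwrite(f'pics/{n}0.png',im); print(n,viewer.calibration(n))
    for t in ['drum','clamp_a','clamp_a_grip','inner_lid','outer_lid','carton','tape_roll','cleaner','card_case','lens']:
        for r in regions_of(t,n)[:2]:
            ys,xs=np.nonzero(r['pixels']); print(t,round(r['p'],2),np.array(r['extent']),xs.mean().round(1),ys.mean().round(1),len(xs))
print(viewer.calibration('wrist'),bot.sense())
E
```

```text
top {'fov_y': 57.23966729243614, 'cx': 276.67188806540923, 'cy': 207.21452714439226, 'eye': array([454.1,  13.2, 946.3]), 'attitude': array([ 0. , -0.7,  0.7, -0. ])}
drum 0.67 [302.1 182.5 419.3 245.8] 357.5 214.1 4130
clamp_a 0.77 [380.5 197.  422.8 208.6] 401.9 203.9 308
clamp_a 0.73 [304.3 214.6 336.8 230.8] 320.2 220.1 271
clamp_a_grip 0.56 [304.3 220.  335.5 230.2] 321.1 220.1 258
inner_lid 0.6 [143.  183.5 246.9 280.2] 200.6 236.2 4236
inner_lid 0.58 [303.3 182.  422.7 248. ] 357.6 214.2 4085
outer_lid 0.93 [149.4 192.1 222.4 257.9] 185.9 227.9 3619
carton 0.86 [145.8 181.5 245.6 282. ] 200.3 236.0 4471
carton 0.71 [177.5 121.6 208.1 151.2] 192.6 135.6 698
tape_roll 0.97 [316.3 119.2 354.6 151.8] 334.4 132.7 430
cleaner 0.67 [281.2 100.9 302.7 134.1] 290.4 116.2 434
card_case 0.92 [255.  276.  284.  308.8] 269.7 291.1 693
lens 0.86 [175.6 121.  208.5 153.3] 192.6 136.1 722
scene {'fov_y': 43.07015323778601, 'cx': 279.14280208065264, 'cy': 214.9720198330196, 'eye': array([904.5, 519.8, 953. ]), 'attitude': array([-0.1,  0.3,  0.9, -0.3])}
drum 0.73 [205.8 124.7 292.  216.3] 244
[... 639 characters left out ...]
 0.83 [241.6 343.  278.9 390.7] 259.7 367.0 1321
{'fov_y': 59.73974220459904, 'cx': 284.0131639724919, 'cy': 205.411989849897, 'mount': array([[  0. ,  -1. ,  -0.3,  71.3],
       [  1. ,   0. ,  -0. ,   0.7],
       [  0. ,  -0.3,   1. , -70.9],
       [  0. ,   0. ,   0. ,   1. ]])} {'t': 1.1, 'joint_pos': array([ 1.4,  0.5, -0.2,  1.5,  0.1,  1.1, -0.2]), 'qd': array([ 0.,  0., -0., -0.,  0.,  0.,  0.]), 'joint_efforts': array([ -0. , -62. ,  -2.2, -25. ,   0. ,   0. ,   0. ]), 'ee_pos': array([ 153.3, -605.9,  303.9]), 'ee_rot': array([-0. ,  1. ,  0.1, -0. ]), 'ft_force': array([-0.8,  0.3, -0.1]), 'ft_torque': array([0., 0., 0.]), 'gripper_force': 0.0, 'finger_gap': 1.0029529572066582}
```

```bash
python3 - <<'E'
from h import *
np.set_printoptions(precision=1,suppress=True)
im=cv2.imread('pics/top0.png'); cv2.imwrite('pics/t1.png',cv2.resize(im[95:315,140:430],(800,607))[:600])
im=cv2.imread('pics/scene0.png'); cv2.imwrite('pics/s1.png',cv2.resize(im[110:400,140:450],(640,599)))
print(ground('top',[[401.9,203.9],[321.1,220.1]],119), ground('scene',[[216.1,139.9],[273.9,187.5]],105))
print(ground('top',[[361,214]],70), ground('top',[[185.9,225]],70), ground('top',[[290,116]],50),ground('top',[[200.3,236]],40))
E
```

```text
[[ 555.8 -277.6  119. ]
 [ 523.9  -99.7  119. ]] [[ 563.1 -277.5  105. ]
 [ 529.7  -89.   105. ]]
[[ 540.3 -198.8   70. ]] [[523.1 201.7  70. ]] [[783.6 -42.8  50. ]] [[499.  174.4  40. ]]
```

View pics/t1.png

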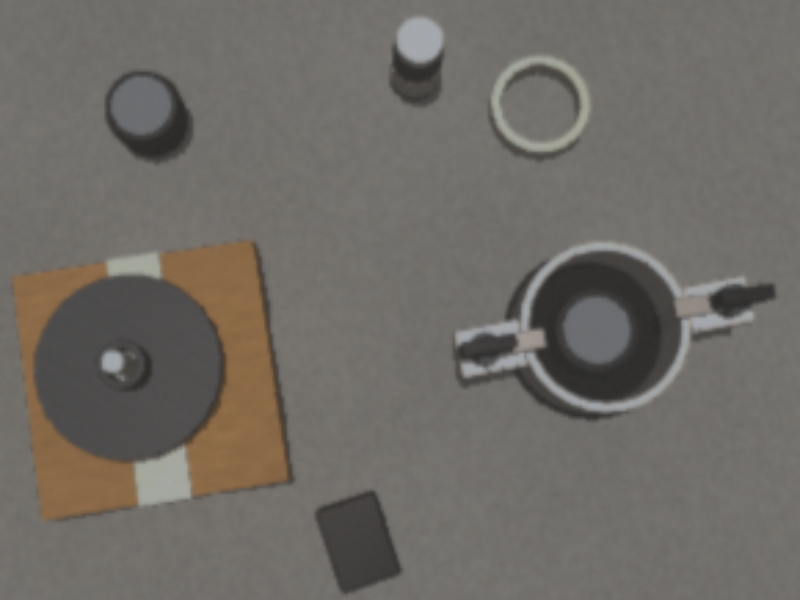

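View pics/s1.png

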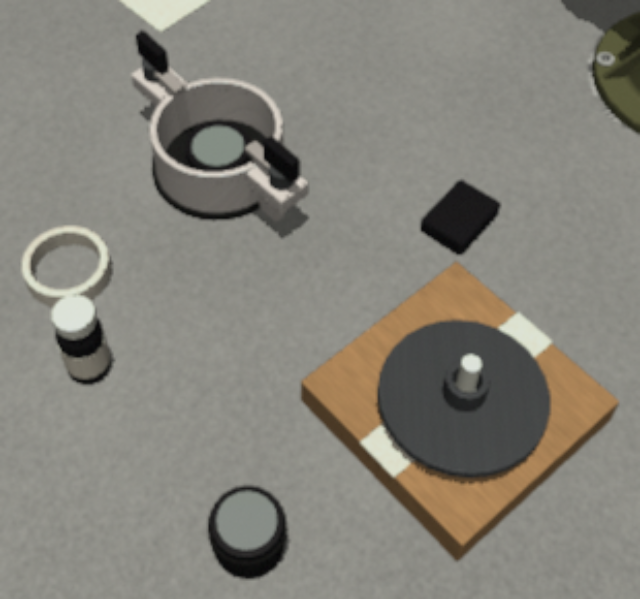

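```bash
python3 - <<'E'
from h import *
np.set_printoptions(precision=3,suppress=True)
im=cv2.imread('pics/top0.png'); hsv=cv2.cvtColor(im,cv2.COLOR_BGR2HSV)
s=bot.sense(); q=s['ee_rot']; print(R.from_quat([q[1],q[2],q[3],q[0]]).as_matrix(), viewer.calibration('wrist')['mount'],s['t'])
# rim fit: bright ring
m=((im.min(2)>140)).astype(np.uint8); ys,xs=np.nonzero(m[170:260,320:400]); P=np.c_[xs+320,ys+170]
g=ground('top',P,70)[:,:2]
from scipy.optimize import least_squares
f=lambda c:np.hypot(*(g-c[:2]).T)-68
r=least_squares(f,[540,-199],loss='soft_l1',f_scale=2); print(r.x,len(g),np.median(abs(f(r.x))))
c=lambda x,y:[140+x*290/800,95+y*220/607]
print('rim',ground('top',[c(605,327)],70),'stem',ground('top',[c(112,361)],54+79-14),'collar',ground('top',[c(122,365)],54+37),'plate',ground('top',[c(129,368)],65))
print('knobs',ground('top',[c(712,300),c(773,291),c(462,350),c(516,343)],119))
E
```

```text
[[ 0.969  0.245 -0.   ]
 [ 0.245 -0.969  0.   ]
 [ 0.    -0.    -1.   ]] [[  0.     -0.958  -0.285  71.25 ]
 [  1.      0.     -0.001   0.659]
 [  0.001  -0.285   0.958 -70.899]
 [  0.      0.      0.      1.   ]] 1.1
[ 543.405 -194.768] 601 1.9630680882431761
rim [[ 541.45  -194.964   70.   ]] stem [[517.689 202.49  119.   ]] collar [[516.46  200.877  91.   ]] plate [[515.753 200.799  65.   ]]
knobs [[ 556.315 -269.279  119.   ]
 [ 562.553 -318.325  119.   ]
 [ 520.722  -70.092  119.   ]
 [ 525.361 -112.664  119.   ]]
```

Request:
move_arm:
  plan:
    - [[0.04,0.04,0.01,0,0,0,0.085],[0.075,0.075,0.02,0,0,0,0.085],[0.11,0.11,0.03,0,0,0,0.085],[0.145,0.145,0.04,0,0,0,0.085],[0.18,0.18,0.04,0,0,0,0.085],[0.215,0.215,0.04,0,0,0,0.085],[0.25,0.25,0.04,0,0,0,0.085],[0.28,0.285,0.04,0,0,0,0.085],[0.315,0.32,0.04,0,0,0,0.085],[0.35,0.355,0.04,0,0,0,0.085]]

```text
t: 2.1
ee_pos: [502.7, -251.0, 344.2]
ee_rot: [0.0, 0.992, 0.123, 0.0]
ft_force: [0.0, -1.0, 0.4]
finger_gap: 0.994
gripper_force: 0.0
```

```bash
python3 - <<'E'
from h import *
np.set_printoptions(precision=1,suppress=True)
s=bot.sense(); im=viewer.snapshot('wrist'); cv2.imwrite('pics/w1.png',im)
import pickle; pickle.dump(s,open('w1.pkl','wb'))
for r in regions_of('clamp_a_grip','wrist'):
    ys,xs=np.nonzero(r['pixels']); print('grip',round(r['p'],2),np.array(r['extent']),len(xs),ground('wrist',[[xs.mean(),ys.mean()]],115,s))
for r in regions_of('drum','wrist'): print('drum',round(r['p'],2),np.array(r['extent']))
E
```

```text
grip 0.65 [ 62.2  97.1 173.2 123.3] 2289 [[ 528.5 -109.2  115. ]]
drum 0.64 [ 65.5  35.9 388.7 196. ]
```

View pics/w1.png

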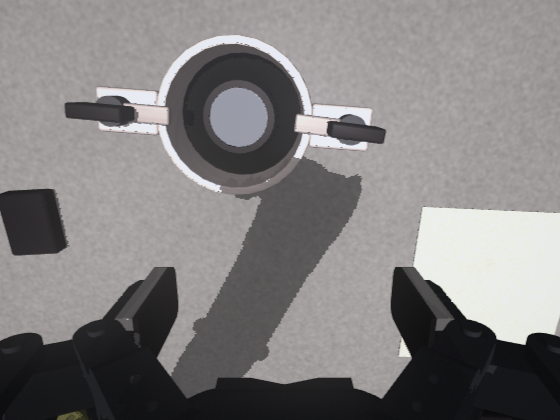

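```bash
python3 - <<'E'
from h import *
import pickle
from scipy.optimize import least_squares
np.set_printoptions(precision=1,suppress=True)
s=pickle.load(open('w1.pkl','rb')); im=cv2.imread('pics/w1.png')
m=(im.min(2)>200); ys,xs=np.nonzero(m); P=np.c_[xs,ys]; g=ground('wrist',P,70,s)[:,:2]
c=np.array([542,-196.])
for _ in range(15):
    k=abs(np.hypot(*(g-c).T)-68)<7
    # use angular-balanced: exclude ear directions
    k&=abs((g-c)@np.array([np.cos(np.radians(100)),np.sin(np.radians(100))]))<50
    r=least_squares(lambda p:np.hypot(*(g[k]-p[:2]).T)-68,c); c=r.x
print('drum',c,k.sum(),np.hypot(*(g[k]-c).T).mean())
e=ground('wrist',[[97,88],[97.5,134],[372,109],[370,150]],70,s)[:,:2]; a=(e[0]+e[1])/2;b=(e[2]+e[3])/2
print(e,a,b,(a+b)/2,np.hypot(*(a-c)),np.hypot(*(b-c)),'yaw',np.degrees(np.arctan2(*(a-b)[::-1])))
d=(a-b)/np.hypot(*(a-b))
for sg in (1,-1):
    K=c+sg*105*d; p=proj('wrist',[[*K,119],[*K,89]],s); print('axis',K,p)
    w=(im.max(2)<75); ys,xs=np.nonzero(w); G=ground('wrist',np.c_[xs,ys],119,s)[:,:2]; k=np.hypot(*(G-K).T)<32
    Q=G[k]; u,sv,v=np.linalg.svd(Q-Q.mean(0),full_matrices=False); print(len(Q),Q.mean(0),np.degrees(np.arctan2(v[0,1],v[0,0])),np.ptp((Q-Q.mean(0))@v[0]),np.ptp((Q-Q.mean(0))@v[1]))
cv2.imwrite('pics/w1c.png',cv2.resize(im[60:180,50:400],(800,274),interpolation=2))
E
```

```text
drum [ 541.5 -194.6] 1327 67.85479184517787
[[ 538.   -69.3]
 [ 497.1  -73.9]
 [ 581.2 -314.6]
 [ 545.1 -324.4]] [517.6 -71.6] [ 563.2 -319.5] [ 540.4 -195.6] 125.28994727485156 126.81075918993677 yaw 100.41466949548726
axis [522.5 -91.3] [[ 92.6 113.8]
 [110.  112.3]]
1210 [526.  -97.3] -77.95337711791923 52.986706507099576 22.12591056499858
axis [ 560.5 -297.9] [[358.  131.6]
 [351.4 128.5]]
709 [ 560.1 -297.8] -84.08939625211264 46.173052811964425 18.716692997875757
```

View pics/w1c.png

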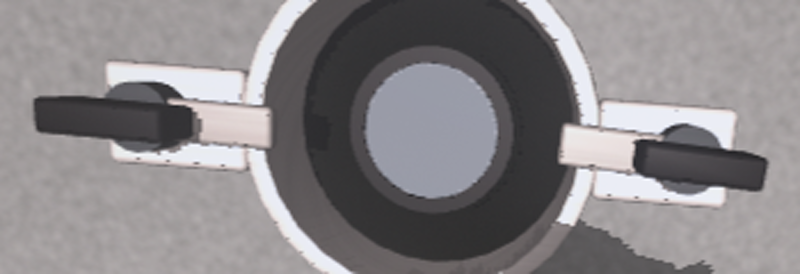

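Request:
move_arm:
  plan:
    - [[0.002,0.016,-0.01,0,0,8.5,0.085],[0.004,0.032,-0.02,0,0,17,0.085],[0.006,0.048,-0.03,0,0,25.5,0.085],[0.008,0.064,-0.04,0,0,34,0.085],[0.01,0.08,-0.05,0,0,42.5,0.085],[0.012,0.096,-0.06,0,0,51,0.085],[0.014,0.112,-0.07,0,0,59.5,0.085],[0.016,0.128,-0.08,0,0,68,0.085],[0.018,0.144,-0.09,0,0,76.5,0.085],[0.02,0.16,-0.1,0,0,85,0.085]]

```text
t: 3.25
ee_pos: [521.2, -93.6, 243.5]
ee_rot: [0.0, 0.647, 0.763, -0.0]
ft_force: [0.0, 0.5, 0.2]
finger_gap: 0.999
gripper_force: 0.0
```

Request:
move_arm:
  plan:
    - [[0,0,-0.03,0,0,2,0.06],[0,0,-0.055,0,0,2,0.06],[0,0,-0.07,0,0,2,0.06],[0,0,-0.08,0,0,2,0.06],[0,0,-0.08,0,0,2,0.06]]

```text
t: 3.75
ee_pos: [520.9, -93.6, 162.9]
ee_rot: [-0.001, 0.635, 0.772, -0.001]
ft_force: [-0.3, -0.5, 0.4]
finger_gap: 0.701
gripper_force: 0.0
```

```bash
python3 - <<'E'
from h import *
np.set_printoptions(precision=2,suppress=True)
s=bot.sense(); q=s['ee_rot']; M=R.from_quat([q[1],q[2],q[3],q[0]]).as_matrix()
print(s['ee_pos'],'tool y ang',np.degrees(np.arctan2(M[1,1],M[0,1])),M[:,2],s['joint_pos'],s['ft_force'],s['t'])
cv2.imwrite('pics/w2.png',viewer.snapshot('wrist'))
E
```

```text
[520.91 -93.61 162.89] tool y ang 11.123872150267681 [-0. -0. -1.] [ 0.57  0.59 -0.68  1.93  0.51  0.8  -0.19] [-0.28 -0.51  0.4 ] 3.75
```

View pics/w2.png

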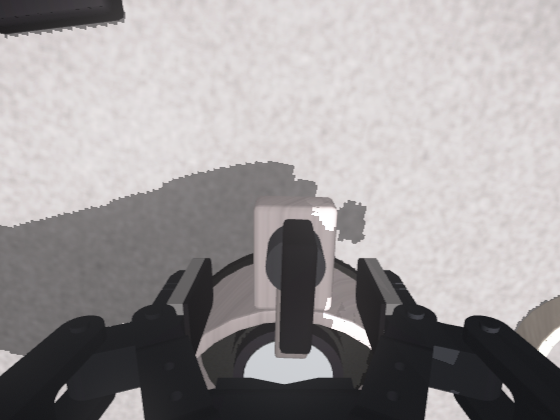

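Request:
move_arm:
  plan:
    - [[0.003,0.002,0.001,0,0,0,0.04],[0.003,0.002,0.001,0,0,0,0.0],[0.003,0.002,0.001,0,0,0,0.0],[0.003,0.002,0.001,0,0,0,0.0],[0.003,0.002,0.001,0,0,0,0.0],[0.003,0.002,0.001,0,0,0,0.0],[0.003,0.002,0.001,0,0,0,0.0],[0.003,0.002,0.001,0,0,0,0.0]]

```text
t: 4.6
ee_pos: [525.0, -90.5, 165.6]
ee_rot: [0.001, 0.635, 0.772, 0.0]
ft_force: [0.4, 0.1, 6.5]
finger_gap: 0.133
gripper_force: 58.2
```

```bash
cat > st.py <<'E'
from h import *
np.set_printoptions(precision=2,suppress=True)
s=bot.sense(); q=s['ee_rot']; M=R.from_quat([q[1],q[2],q[3],q[0]]).as_matrix()
print(s['ee_pos'],'tool y ang',np.degrees(np.arctan2(M[1,1],M[0,1])),s['joint_pos'],s['ft_force'],s['ft_torque'],s['finger_gap'],s['gripper_force'],s['t'])
E
python3 st.py
```

```text
[525.02 -90.52 165.64] tool y ang 11.144886507404019 [ 0.57  0.59 -0.68  1.92  0.51  0.8  -0.2 ] [0.39 0.12 6.51] [ 0.08  0.18 -0.5 ] 0.13298210493246576 58.23062360286713 4.6
```

Request:
move_arm:
  plan:
    - [[0,0,0.001,0,0,-8,0.0],[0,0,0.001,0,0,-16,0.0],[0,0,0.001,0,0,-24,0.0],[0,0,0.001,0,0,-32,0.0],[0,0,0.001,0,0,-40,0.0],[0,0,0.001,0,0,-48,0.0],[0,0,0.001,0,0,-56,0.0],[0,0,0.001,0,0,-64,0.0],[0,0,0.001,0,0,-72,0.0],[0,0,0.001,0,0,-79,0.0]]

```text
t: 5.6
ee_pos: [524.6, -90.4, 165.7]
ee_rot: [-0.0, 0.982, 0.19, 0.0]
ft_force: [1.1, 0.8, -4.3]
finger_gap: 0.13
gripper_force: 59.3
```

Request:
move_arm:
  plan:
    - [[0,0,0,0,0,-2,0.0],[0,0,0,0,0,-2,0.0]]

```text
t: 5.8
ee_pos: [524.7, -90.4, 165.7]
ee_rot: [0.0, 0.984, 0.176, -0.0]
ft_force: [1.7, 0.8, -4.4]
finger_gap: 0.13
gripper_force: 59.4
```

```bash
python3 st.py
```

```text
[524.66 -90.39 165.74] tool y ang -69.6896474447853 [ 0.31  0.53 -0.27  1.92  0.21  0.72 -1.3 ] [ 1.72  0.82 -4.44] [ 0.06 -0.36 -0.04] 0.13000090701727057 59.4452440738678 5.8
```

Request:
move_arm:
  plan:
    - [[0,0,0,0,0,-3,0.0],[0,0,0,0,0,-6,0.0],[0,0,0,0,0,-6,0.0],[0,0,0,0,0,-6,0.0]]

```text
t: 6.2
ee_pos: [524.5, -90.4, 165.8]
ee_rot: [0.0, 0.992, 0.127, -0.0]
ft_force: [0.2, -1.6, -2.2]
finger_gap: 0.128
gripper_force: 88.7
```

```bash
python3 st.py
```

```text
[524.5  -90.35 165.82] tool y ang -75.43742433374848 [ 0.29  0.53 -0.24  1.92  0.19  0.71 -1.38] [ 0.25 -1.63 -2.16] [-0.23  0.01  2.23] 0.12767309394260382 88.67792202159762 6.2
```

Request:
move_arm:
  plan:
    - [[0,0,0,0,0,0,0.06],[0,0,0,0,0,0,0.06],[0,0,0.0,0,0,0,0.06],[0,0,0.03,0,0,0,0.06],[0,0,0.06,0,0,0,0.06]]

```text
t: 6.7
ee_pos: [523.9, -90.7, 226.0]
ee_rot: [-0.001, 0.992, 0.123, -0.001]
ft_force: [0.4, 0.7, 1.6]
finger_gap: 0.7
gripper_force: 0.0
```

Request:
move_arm:
  plan:
    - [[0.004,-0.02,0,0,0,8.3,0.06],[0.008,-0.04,0,0,0,16.6,0.06],[0.012,-0.06,0,0,0,24.9,0.06],[0.016,-0.08,0,0,0,33.2,0.06],[0.02,-0.1,0,0,0,41.5,0.06],[0.024,-0.12,0,0,0,49.8,0.06],[0.028,-0.144,0,0,0,58.1,0.06],[0.032,-0.168,0,0,0,66.4,0.06],[0.036,-0.19,0,0,0,74.7,0.06],[0.038,-0.207,0,0,0,82.5,0.06]]

```text
t: 7.7
ee_pos: [562.2, -299.7, 225.7]
ee_rot: [-0.0, 0.663, 0.748, -0.0]
ft_force: [0.7, 0.4, -0.0]
finger_gap: 0.703
gripper_force: 0.0
```

Request:
move_arm:
  plan:
    - [[0,0,0,0,0,0,0.06]]

```text
t: 7.8
ee_pos: [561.7, -301.1, 225.1]
ee_rot: [-0.0, 0.666, 0.746, -0.001]
ft_force: [0.4, 0.3, 0.2]
finger_gap: 0.706
gripper_force: 0.0
```

```bash
python3 st.py; python3 - <<'E'
from h import *
cv2.imwrite('pics/w3.png',viewer.snapshot('wrist'))
E
```

```text
[ 561.67 -301.11  225.11] tool y ang 6.493849698162056 [ 0.82  0.65 -0.63  1.57  0.42  1.06  0.19] [0.37 0.26 0.19] [-0.03 -0.    0.04] 0.7060263374639894 0.0 7.8
```

View pics/w3.png

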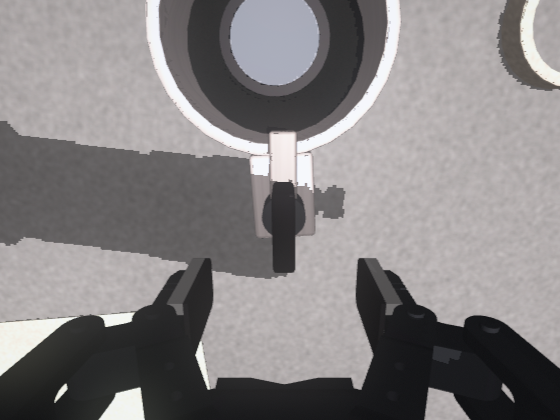

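Request:
move_arm:
  plan:
    - [[0,0.003,-0.03,0,0,0,0.06],[0,0.003,-0.05,0,0,0,0.06],[0,0.003,-0.0595,0,0,0,0.04],[0,0.003,-0.0595,0,0,0,0.0],[0,0.003,-0.0595,0,0,0,0.0],[0,0.003,-0.0595,0,0,0,0.0],[0,0.003,-0.0595,0,0,0,0.0],[0,0.003,-0.0595,0,0,0,0.0],[0,0.003,-0.0595,0,0,0,0.0],[0,0.003,-0.0595,0,0,0,0.0]]

```text
t: 8.85
ee_pos: [560.8, -294.2, 167.4]
ee_rot: [-0.001, 0.665, 0.747, -0.001]
ft_force: [-7.1, 2.4, 3.6]
finger_gap: 0.122
gripper_force: 59.6
```

```bash
python3 st.py
```

```text
[ 560.77 -294.19  167.41] tool y ang 6.622362292479315 [ 0.79  0.7  -0.6   1.64  0.47  0.95  0.14] [-7.06  2.41  3.56] [0.38 1.61 0.02] 0.12209128208001986 59.56354200839996 8.85
```

Request:
move_arm:
  plan:
    - [[0,-0.002,0,0,0,-8,0.0],[0,-0.002,0,0,0,-16,0.0],[0,-0.002,0,0,0,-24,0.0],[0,-0.002,0,0,0,-32,0.0],[0,-0.002,0,0,0,-40,0.0],[0,-0.002,0,0,0,-48,0.0],[0,-0.002,0,0,0,-56,0.0],[0,-0.002,0,0,0,-64,0.0],[0,-0.002,0,0,0,-72,0.0],[0,-0.002,0,0,0,-78,0.0]]

```text
t: 9.85
ee_pos: [563.4, -296.1, 167.5]
ee_rot: [0.0, 0.987, 0.16, 0.001]
ft_force: [1.6, 0.2, -2.9]
finger_gap: 0.126
gripper_force: 59.9
```

```bash
python3 st.py
```

```text
[ 563.43 -296.15  167.48] tool y ang -71.61514667686646 [ 0.58  0.65 -0.22  1.64  0.18  0.87 -0.96] [ 1.65  0.16 -2.88] [ 0.03 -0.19  0.75] 0.12605175938709695 59.904727935791016 9.85
```

Stop torque is starting to build; push 3° further, then release and rise.

Request:
move_arm:
  plan:
    - [[0,0,0,0,0,-3,0.0],[0,0,0,0,0,-4,0.0],[0,0,0,0,0,-4,0.0]]

```text
t: 10.15
ee_pos: [563.5, -296.1, 167.5]
ee_rot: [0.001, 0.992, 0.13, 0.001]
ft_force: [0.0, -1.8, 1.2]
finger_gap: 0.128
gripper_force: 83.8
```

```bash
python3 st.py
```

```text
[ 563.47 -296.08  167.5 ] tool y ang -75.09793732451138 [ 0.57  0.65 -0.21  1.64  0.16  0.86 -1.01] [ 0.01 -1.8   1.17] [-0.12 -0.05  1.92] 0.12827387006954688 83.75873241573572 10.15
```

Request:
move_arm:
  plan:
    - [[0,0,0,0,0,0,0.085],[0,0,0,0,0,0,0.085],[0,0,0,0,0,0,0.085],[-0.02,0.0,0.04,0,0,0,0.085],[-0.04,0.02,0.08,0,0,0,0.085],[-0.06,0.04,0.12,0,0,0,0.085],[-0.06,0.04,0.16,0,0,0,0.085],[-0.06,0.04,0.18,0,0,0,0.085],[-0.06,0.04,0.18,0,0,0,0.085]]

```text
t: 11.05
ee_pos: [503.4, -256.9, 350.1]
ee_rot: [0.002, 0.992, 0.127, 0.003]
ft_force: [0.3, -0.5, -0.3]
finger_gap: 0.997
gripper_force: 0.0
```

```bash
python3 st.py; python3 - <<'E'
from h import *
import pickle
s=bot.sense(); im=viewer.snapshot('wrist'); cv2.imwrite('pics/w4.png',im); pickle.dump(s,open('w4.pkl','wb'))
from scipy.optimize import least_squares
m=(im.min(2)>200); ys,xs=np.nonzero(m); g=ground('wrist',np.c_[xs,ys],70,s)[:,:2]
for i in (1,2):
    c=np.array([543,-194.])
    for _ in range(15):
        k=(abs(np.hypot(*(g-c).T)-68)<7)&(abs((g-c)@np.array([-.18,.98]))<50)
        c=least_squares(lambda p:np.hypot(*(g[k]-p[:2]).T)-68,c).x
    print('drum',c,k.sum(),np.hypot(*(g[k]-c).T).mean())
E
```

```text
[ 503.39 -256.89  350.13] tool y ang -75.35748456282964 [ 0.59  0.38 -0.24  1.59  0.1   1.18 -0.98] [ 0.31 -0.46 -0.28] [-0.04 -0.03  0.03] 0.9970568068518963 0.0 11.05
drum [ 541.57807068 -194.15095961] 1413 67.66523921260394
drum [ 541.57807068 -194.15095961] 1413 67.66523921260394
```

View pics/w4.png

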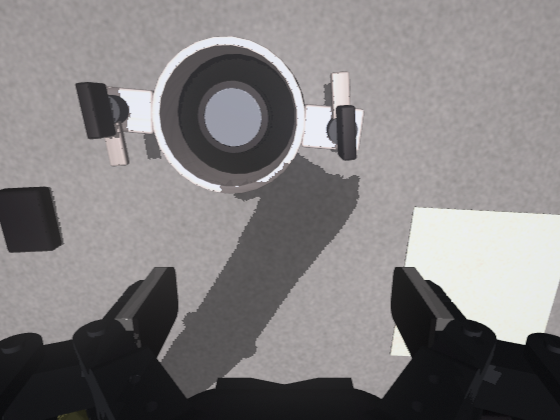

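Request:
move_arm:
  plan:
    - [[0,0.045,0,0,0,0,0.085],[0,0.09,0,0,0,0,0.085],[0,0.135,0,0,0,0,0.085],[0,0.18,0,0,0,0,0.085],[0,0.225,0,0,0,0,0.085],[0,0.27,-0.01,0,0,0,0.085],[-0.005,0.315,-0.02,0,0,0,0.085],[-0.01,0.36,-0.03,0,0,0,0.085],[-0.013,0.405,-0.05,0,0,0,0.085],[-0.013,0.447,-0.07,0,0,0,0.085]]

```text
t: 12.1
ee_pos: [488.5, 192.1, 274.6]
ee_rot: [-0.0, 0.992, 0.128, -0.001]
ft_force: [1.3, -0.6, 0.1]
finger_gap: 0.994
gripper_force: 0.0
```

Request:
move_arm:
  plan:
    - [[0,0,0,0,0,0,0.085],[0,0,0,0,0,0,0.085],[0,0,0,0,0,0,0.085]]

```text
t: 12.4
ee_pos: [489.7, 188.9, 275.8]
ee_rot: [0.001, 0.992, 0.127, -0.001]
ft_force: [-0.1, 0.3, 0.7]
finger_gap: 0.998
gripper_force: 0.0
```

```bash
python3 st.py; python3 - <<'E'
from h import *
import pickle
s=bot.sense(); im=viewer.snapshot('wrist'); cv2.imwrite('pics/w5.png',im); pickle.dump(s,open('w5.pkl','wb'))
print(proj('wrist',[[517,202,119],[517,202,91]],s))
for t in ('inner_lid','outer_lid'):
  for r in regions_of(t,'wrist')[:2]: print(t,r['p'],np.array(r['extent']))
E
```

```text
[489.74 188.95 275.77] tool y ang -75.40872491138597 [-0.14  0.39 -0.39  1.8   0.17  0.98 -1.92] [-0.11  0.32  0.66] [-0.03 -0.01 -0.01] 0.998251548475939 0.0 12.4
[[273.84306659 165.21524504]
 [274.8997315  157.9892025 ]]
inner_lid 0.96 [258.  138.3 295.9 177.6]
outer_lid 0.9 [173.8  47.  377.4 246.9]
```

View pics/w5.png

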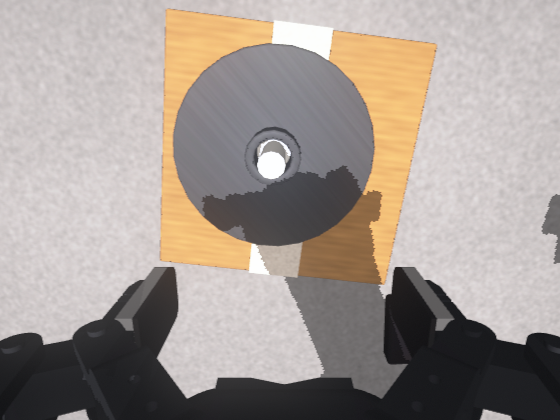

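```bash
python3 - <<'E'
from h import *
import pickle
s=pickle.load(open('w5.pkl','rb')); im=cv2.imread('pics/w5.png')
m=(im[150:182,255:292].min(2)>225).astype(np.uint8); 
print(ground('wrist',[[272,165]],119,s),ground('wrist',[[275.6,147]],63,s)); 
for y in range(150,182,2): print(y,''.join('#' if v else '.' for v in m[y-150]))
E
```

```text
[[516.84127806 203.15530312 119.        ]] [[520.81278823 203.09150205  63.        ]]
150 .....##........................###...
152 .....#......########............###..
154 ....#...#################.......###..
156 ......#####################..........
158 ....#########################........
160 ....#########################........
162 ...###########################.......
164 ...###########################.......
166 ...###########################.......
168 ...###########################.......
170 ....#########################........
172 ....#########################........
174 ......####################...........
176 ........################.............
178 ..............#####..................
180 .....................................
```

Request:
move_arm:
  plan:
    - [[0.015,0.008,-0.02,0,0,0,0.06],[0.028,0.015,-0.05,0,0,0,0.06],[0.028,0.015,-0.075,0,0,0,0.06],[0.028,0.015,-0.095,0,0,0,0.06],[0.028,0.015,-0.107,0,0,0,0.06],[0.028,0.015,-0.107,0,0,0,0.06],[0.028,0.015,-0.107,0,0,0,0.06]]

```text
t: 13.25
ee_pos: [518.0, 205.2, 170.1]
ee_rot: [-0.0, 0.992, 0.128, 0.0]
ft_force: [0.2, 0.8, 0.2]
finger_gap: 0.706
gripper_force: 0.0
```

```bash
python3 st.py
```

```text
[518.04 205.22 170.12] tool y ang -75.34257376617464 [-0.2   0.56 -0.34  1.85  0.26  0.77 -1.99] [0.24 0.79 0.16] [ 0.04 -0.01 -0.03] 0.7064737408797666 0.0 13.25
```

Request:
move_arm:
  plan:
    - [[0,-0.001,-0.002,0,0,0,0.03],[0,-0.001,-0.002,0,0,0,0.02],[0,-0.001,-0.002,0,0,0,0.0],[0,-0.001,-0.002,0,0,0,0.0],[0,-0.001,-0.002,0,0,0,0.0],[0,-0.001,-0.002,0,0,0,0.0],[0,-0.001,-0.002,0,0,0,0.0]]

```text
t: 13.95
ee_pos: [517.8, 204.7, 168.2]
ee_rot: [-0.0, 0.992, 0.128, 0.001]
ft_force: [-1.6, -0.6, 6.0]
finger_gap: 0.191
gripper_force: 58.4
```

```bash
python3 st.py
```

```text
[517.77 204.67 168.2 ] tool y ang -75.29838860428686 [-0.2   0.56 -0.34  1.86  0.26  0.76 -1.99] [-1.59 -0.62  6.04] [-0.08  0.31  0.04] 0.19066962502985765 58.40968608856201 13.95
```

Request:
move_arm:
  plan:
    - [[0,0,0.004,0,0,0,0.0],[0,0,0.01,0,0,0,0.0],[0,0,0.02,0,0,0,0.0],[0,0,0.035,0,0,0,0.0],[0,0,0.05,0,0,0,0.0],[0,0,0.07,0,0,0,0.0],[0,0,0.09,0,0,0,0.0],[0,0,0.11,0,0,0,0.0],[0,0,0.12,0,0,0,0.0],[0,0,0.12,0,0,0,0.0]]

```text
t: 14.95
ee_pos: [518.0, 204.7, 288.9]
ee_rot: [-0.0, 0.992, 0.128, 0.001]
ft_force: [1.0, -0.7, -4.7]
finger_gap: 0.183
gripper_force: 58.7
```

```bash
python3 st.py
```

```text
[518.01 204.7  288.92] tool y ang -75.3112538324233 [-0.16  0.43 -0.39  1.71  0.18  1.04 -1.92] [ 0.98 -0.73 -4.73] [-0.01 -0.01  0.02] 0.1831331180613797 58.65710914134979 14.95
```

Request:
move_arm:
  plan:
    - [[0.001,-0.015,0,0,0,0,0.0],[0.002,-0.04,0,0,0,0,0.0],[0.004,-0.07,0,0,0,0,0.0],[0.006,-0.1,0,0,0,0,0.0],[0.008,-0.13,0,0,0,0,0.0],[0.01,-0.16,0,0,0,0,0.0],[0.012,-0.19,0,0,0,0,0.0],[0.014,-0.22,0,0,0,0,0.0],[0.016,-0.25,0,0,0,0,0.0],[0.018,-0.28,0,0,0,0,0.0]]

```text
t: 15.95
ee_pos: [534.5, -77.9, 286.0]
ee_rot: [-0.0, 0.992, 0.128, -0.001]
ft_force: [-0.5, 0.4, -5.2]
finger_gap: 0.187
gripper_force: 58.8
```

Request:
move_arm:
  plan:
    - [[0.001,-0.03,0,0,0,0,0.0],[0.003,-0.06,0,0,0,0,0.0],[0.005,-0.085,0,0,0,0,0.0],[0.006,-0.105,0,0,0,0,0.0],[0.0067,-0.115,0,0,0,0,0.0],[0.0067,-0.1184,0,0,0,0,0.0],[0.0067,-0.1184,0,0,0,0,0.0],[0.0067,-0.1184,0,0,0,0,0.0],[0.0067,-0.1184,0,0,0,0,0.0]]

```text
t: 16.85
ee_pos: [542.4, -192.6, 287.4]
ee_rot: [-0.0, 0.992, 0.129, 0.0]
ft_force: [0.0, 0.7, -4.0]
finger_gap: 0.187
gripper_force: 58.8
```

```bash
python3 st.py; python3 - <<'E'
from h import *
cv2.imwrite('pics/w6.png',viewer.snapshot('scene')[60:320,100:420])
E
```

```text
[ 542.43 -192.63  287.43] tool y ang -75.19396791551537 [ 0.5   0.45 -0.31  1.66  0.15  1.06 -1.17] [ 0.02  0.68 -3.98] [ 0.03 -0.01  0.02] 0.18737213411184037 58.83542239665985 16.85
```

View pics/w6.png

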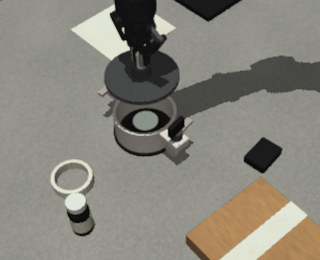

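Request:
move_arm:
  plan:
    - [[0,-0.001,-0.01,0,0,0,0.0],[0,-0.001,-0.025,0,0,0,0.0],[0,-0.001,-0.04,0,0,0,0.0],[0,-0.001,-0.055,0,0,0,0.0],[0,-0.001,-0.07,0,0,0,0.0],[0,-0.001,-0.08,0,0,0,0.0],[0,-0.001,-0.08,0,0,0,0.0],[0,-0.001,-0.08,0,0,0,0.0]]

```text
t: 17.7
ee_pos: [542.5, -194.9, 207.4]
ee_rot: [-0.0, 0.992, 0.128, -0.0]
ft_force: [0.3, -0.4, -4.1]
finger_gap: 0.185
gripper_force: 58.8
```

```bash
python3 st.py
```

```text
[ 542.45 -194.88  207.42] tool y ang -75.29591057478993 [ 0.49  0.53 -0.29  1.76  0.19  0.87 -1.2 ] [ 0.3  -0.44 -4.08] [ 0.03 -0.04 -0.04] 0.18530455612877222 58.785470724105835 17.7
```

Request:
move_arm:
  plan:
    - [[0,0.001,-0.003,0,0,0,0.0],[0,0.001,-0.006,0,0,0,0.0],[0,0.001,-0.009,0,0,0,0.0],[0,0.001,-0.012,0,0,0,0.0],[0,0.001,-0.015,0,0,0,0.0],[0,0.001,-0.017,0,0,0,0.0],[0,0.001,-0.019,0,0,0,0.0],[0,0.001,-0.019,0,0,0,0.0]]

```text
t: 18.5
ee_pos: [542.2, -193.9, 188.0]
ee_rot: [-0.0, 0.992, 0.128, -0.0]
ft_force: [-0.2, -0.0, -4.2]
finger_gap: 0.186
gripper_force: 58.8
```

```bash
python3 st.py
```

```text
[ 542.18 -193.92  188.04] tool y ang -75.30114197278736 [ 0.48  0.55 -0.28  1.79  0.2   0.83 -1.21] [-0.24 -0.02 -4.24] [-0.03  0.01 -0.08] 0.18620528888003438 58.80531907081604 18.5
```

No contact yet; ease down 1 mm per row.

Request:
move_arm:
  plan:
    - [[0,0,-0.001,0,0,0,0.0],[0,0,-0.002,0,0,0,0.0],[0,0,-0.003,0,0,0,0.0],[0,0,-0.003,0,0,0,0.0]]

```text
t: 18.9
ee_pos: [542.4, -194.1, 186.3]
ee_rot: [0.0, 0.992, 0.128, 0.0]
ft_force: [-2.5, 1.2, 4.1]
finger_gap: 0.187
gripper_force: 59.8
```

```bash
python3 st.py
```

```text
[ 542.37 -194.09  186.26] tool y ang -75.31712661312513 [ 0.48  0.56 -0.28  1.79  0.2   0.82 -1.21] [-2.54  1.23  4.1 ] [ 0.2   0.59 -0.06] 0.18723718530966732 59.83048617839813 18.9
```

Request:
move_arm:
  plan:
    - [[0,0,0,0,0,0,0.03],[0,0,0,0,0,0,0.05],[0,0,0,0,0,0,0.07],[0,0,0,0,0,0,0.07],[0,0,0,0,0,0,0.07],[0,0,0,0,0,0,0.07],[0,0,0,0,0,0,0.07]]

```text
t: 19.6
ee_pos: [542.3, -194.0, 185.3]
ee_rot: [-0.0, 0.992, 0.128, -0.0]
ft_force: [0.0, 0.9, 0.5]
finger_gap: 0.823
gripper_force: 0.0
```

```bash
python3 st.py; python3 - <<'E'
from h import *
cv2.imwrite('pics/w7.png',np.hstack([cv2.resize(viewer.snapshot('scene')[110:230,190:320],(520,480)),viewer.snapshot('wrist')[:, 140:420]]) if 0 else cv2.resize(viewer.snapshot('scene')[110:230,190:320],(520,480)))
E
```

```text
[ 542.3  -193.95  185.32] tool y ang -75.30379733688022 [ 0.48  0.56 -0.28  1.79  0.2   0.82 -1.21] [0.   0.95 0.49] [ 0.01  0.01 -0.01] 0.8231476061944616 0.0 19.6
```

View pics/w7.png

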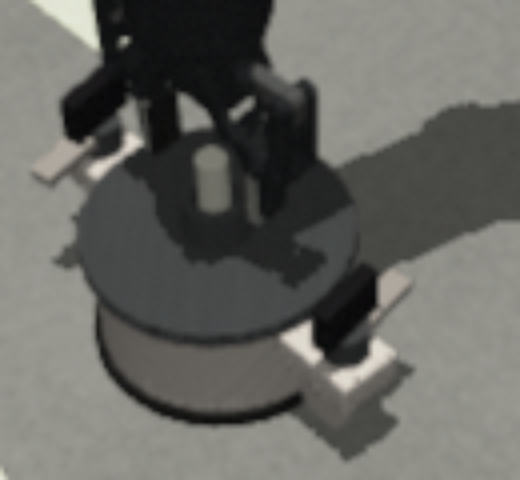

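Request:
move_arm:
  plan:
    - [[0,0,-0.006,0,0,0,0.07],[0,0,-0.012,0,0,0,0.07],[0,0,-0.018,0,0,0,0.07],[0,0,-0.023,0,0,0,0.07],[0,0,-0.023,0,0,0,0.06],[0,0,-0.023,0,0,0,0.05],[0,0,-0.023,0,0,0,0.0],[0,0,-0.023,0,0,0,0.0],[0,0,-0.023,0,0,0,0.0],[0,0,-0.023,0,0,0,0.0]]

```text
t: 20.65
ee_pos: [542.5, -194.0, 162.9]
ee_rot: [0.0, 0.992, 0.128, 0.0]
ft_force: [-0.7, -1.1, 5.8]
finger_gap: 0.444
gripper_force: 60.8
```

```bash
python3 st.py
```

```text
[ 542.54 -194.04  162.93] tool y ang -75.30193220181569 [ 0.48  0.59 -0.27  1.81  0.22  0.77 -1.22] [-0.67 -1.15  5.75] [-0.02  0.21  0.02] 0.44408157620477495 60.801411755383015 20.65
```

Request:
move_arm:
  plan:
    - [[0,0,0.004,0,0,0,0.0],[0,0,0.01,0,0,0,0.0],[0,0,0.018,0,0,0,0.0],[0,0,0.028,0,0,0,0.0],[0,0,0.038,0,0,0,0.0],[0,0,0.05,0,0,0,0.0],[0,0,0.062,0,0,0,0.0],[0,0,0.076,0,0,0,0.0],[0,0,0.09,0,0,0,0.0],[0,0,0.104,0,0,0,0.0]]

```text
t: 21.65
ee_pos: [542.3, -194.0, 267.8]
ee_rot: [0.0, 0.992, 0.128, 0.0]
ft_force: [-0.1, -0.1, -1.4]
finger_gap: 0.437
gripper_force: 60.4
```

Request:
move_arm:
  plan:
    - [[0,0,0.015,0,0,0,0.0],[0,0,0.03,0,0,0,0.0],[0,0,0.04,0,0,0,0.0],[0,0,0.05,0,0,0,0.0],[0,0,0.05,0,0,0,0.0],[0,0,0.05,0,0,0,0.0],[0,0,0.05,0,0,0,0.0],[0,0,0.05,0,0,0,0.0]]

```text
t: 22.45
ee_pos: [542.1, -193.9, 315.7]
ee_rot: [-0.0, 0.992, 0.128, -0.001]
ft_force: [0.2, -0.1, -2.5]
finger_gap: 0.433
gripper_force: 60.4
```

```bash
python3 st.py; python3 - <<'E'
from h import *
cv2.imwrite('pics/w8.png',cv2.resize(viewer.snapshot('scene')[60:240,150:350],(600,540)))
E
```

```text
[ 542.07 -193.9   315.67] tool y ang -75.2990731002835 [ 0.51  0.43 -0.31  1.61  0.14  1.12 -1.16] [ 0.18 -0.05 -2.48] [-0.05  0.04  0.04] 0.4331619636150229 60.422447472810745 22.45
```

View pics/w8.png

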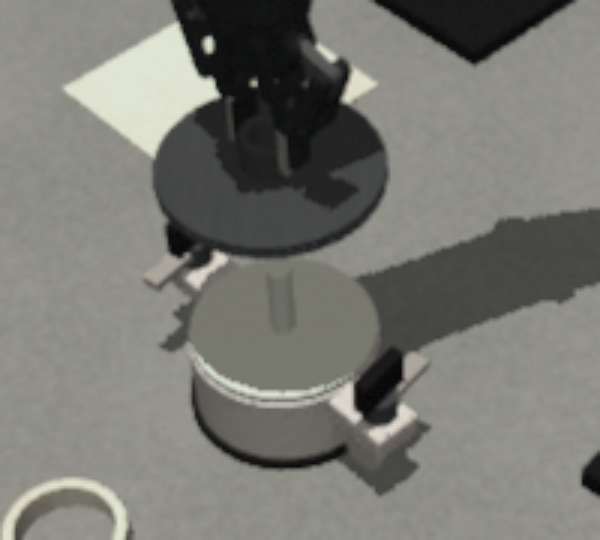

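The outer lid is held level about 150 mm above its nested place, and the inner lid sits flush in the drum with both clamps open.

```bash
python3 -c "
from workcell import bot
print(bot.hand_in())"
```

```text
the job is handed in; nothing more can be done
None
```

The job is handed in, though no verdict came back: both clamps are at their open stops, the inner lid looks flush in the drum, and the outer lid is held level about 150 mm above its nested place, at about 22 s of the 72 s allowed.

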